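Fit the pump lever and clamp a raw-sugar block for shaving

TASK

Hold the loaf of raw sugar fast for shaving: fit the loose pump lever fully home onto the clamp's square shaft, its arm pointing straight away from the toothed bar. Then pump it, moving the jaw with the lever alone, until the sprung pad meets the block and is pressed about half way in; pushed nearly to the end of its spring it would crack the sugar. Finish while holding the lever swung over so that the pad keeps its pressure, touching neither jaw nor block and leaving everything else in its place.

Things in the scene. Friction and masses are not known exactly. Their poses are not given: they have to be found in the camera images.
- clamp: Ratchet clamp fixed to the counter: board 135 x 300 x 14 mm, grey gearbox. Origin: on the counter below the upright square shaft's axis; x away from the robot, y along the toothed bar from gearbox to end stop. In it: gearbox x -32 to 60, y -45 to 45, top 56 mm; board x -49 to 86, y -65 to 235; bar x 37 to 52, z 26 to 42, tail to y -65. The fitted lever's arm points along -x at rest.
- shaft_seat (a point): On the square shaft's upright axis, at the round collar (48 mm across, 62 mm above the counter) on which the lever's hub comes to rest. Steel shaft 18 x 18 mm, 27 mm high above the collar, its top 6 mm tapering to 11 x 11 mm. At rest its flats are parallel to the clamp's x and y; axes turn with the shaft.
- shaft (a joint): Turn of the square shaft (rad), 0 at rest to 0.6 at its stop, anticlockwise from above: the fitted lever's knob swings towards the clamp's -y. Sprung back (0.16 to 0.40 N m). Drives the bar 20 mm per rad towards the block, after up to 4 mm lost catching a tooth; swung back it leaves the bar, which only a 3 N drag holds: let back under load, the pad eases off to some 3 mm of press.
- lever: Loose pump lever, 250 g, flat on the counter at the robot's right: dark hub 38 x 38 x 30 mm with a 20 x 20 mm square bore right through; arm 16 mm wide, 8 to 22 mm above the underside, along the lever's -x; at its end, 115 mm from the bore's axis, an upright round wooden knob, 24 mm thick, 8 to 62 mm above the underside. Origin: bore centre at the underside, z up. About 0.15 rad is lost to play.
- lever_knob (a point): Axis of the lever's upright knob, 40 mm above the lever's underside (axes as the lever's).
- jaw (a joint): Travel of the toothed bar with the jaw towards the end stop (m), 0 fully back to 0.072; starts between 0.028 and 0.043, which leaves some 6 to 25 mm between pad and block.
- jaw_head: Grey jaw plate (52 mm wide, 14 mm thick, 18 to 62 mm above the counter) on the end of the bar. Origin: at its middle in plan, at counter height; axes as the clamp's.
- pad (a joint): How far the sprung pad is pressed back towards the jaw plate (m): 0 free, 0.016 at its end; spring 1000 N/m. Pressed half way in is 0.008.
- pad_face: Black rubber pad in front of the jaw plate, 48 mm wide, 18 to 62 mm above the counter, on a pin 14 mm thick; its face stands 8 mm ahead (clamp's +y) of its origin, the origin being at counter height and 25 mm ahead of the jaw plate's origin when the pad is free.
- block: Loaf of brown raw sugar, 56 mm (across the bar) x 50 mm (along it) x 56 mm high, 220 g, standing loose on the clamp's board between pad and end stop. Origin: middle of its underside.
- anvil: Fixed end stop of the clamp, a grey plate 62 mm wide and 62 mm high above the board; its face towards the pad stands 8 mm from its origin, at clamp y 195 mm.
- bowl: Bystander: blue bowl, 150 mm across, 60 mm high. Origin under its middle.
- sauce: Bystander: brown sauce bottle with green cap, 60 mm across, 170 mm high. Origin under its middle.
- cup: Bystander: white cup, 80 mm across, 100 mm high. Origin under its middle.
- cone: Bystander: cone of brown sugar, 64 mm across at the foot, 70 mm high. Origin under its middle.
- salt: Bystander: glass jar, 64 mm across, 90 mm high. Origin under its middle.
- pestle: Bystander: wooden pestle, 260 mm long, 44 mm thick, lying on a small cork rest. Origin under its middle.
There are look-alikes about, which are no part of the job. What is shaped like the block but turquoise is not meant.

How it is judged:
On the way, in this order (a step that is already met when the one before it is completed fails the run):
1. the lever sits fully home on the square shaft, its arm pointing straight away from the bar (horizontal distance between lever and shaft_seat below 0.004 m and z of lever in the frame of shaft_seat below 0.004 m and angle between lever's own z axis and vertical below 0.12 rad and x of lever_knob in the frame of clamp below -0.09 m), for 0.2 s.
2. the pad, driven up by the lever, presses on the block (horizontal distance between lever and shaft_seat below 0.004 m and z of lever in the frame of shaft_seat below 0.004 m and angle between lever's own z axis and vertical below 0.12 rad and contact force between pad_face and block above 0.8 N), for 0.1 s.
At the end, for the whole second after the job is handed in: Lever home on the shaft (within 4 mm, tilt under 0.12 rad), arm away from the bar, held by the robot (0.8 N or more) with the shaft over 0.06 rad off rest; pad pressed in 5 to 12 mm of its 16, with over 4 N on the upright block, which bears on the end stop with over 3 N (horizontal distance between lever and shaft_seat below 0.004 m and z of lever in the frame of shaft_seat below 0.004 m and angle between lever's own z axis and vertical below 0.12 rad and x of lever_knob in the frame of clamp below -0.07 m and value of joint pad between 0.005 and 0.012 m and contact force between pad_face and block above 4 N and contact force between anvil and block above 3 N and value of joint shaft above 0.06 rad and contact force between any of the fingers, the arm and lever above 0.8 N and angle between block's own z axis and vertical below 0.1 rad and linear speed of block below 0.02 m/s); the arm keeps its last pose, push and grip.
It fails at once if the pad is pushed in more than 14.5 mm: the sugar cracks (value of joint pad above 0.0145 m).
It fails at once if the robot moves the jaw or pad by hand instead of with the lever (contact force between any of the fingers, the arm and jaw_head above 1 N or contact force between any of the fingers, the arm and pad_face above 1 N).
It fails at once if the robot handles the sugar block (contact force between any of the fingers, the arm and block above 1 N).
It fails at once if another thing on the counter is moved by more than 40 mm (distance of any of bowl, sauce, cup, cone, salt, pestle from where it was at the start of the episode above 0.04 m).
It also fails if it takes over 72 s, if anything falls off the work surface, if the arm or the gripper's body presses on something with over 40 N, if the wrist force passes 120 N, or if a joint passes its speed limit or range.

ROBOT

A 6-joint arm with a two-finger parallel gripper is mounted at the origin on the work surface. World frame = base frame: x ahead of the robot, y to its left, z up, the work surface at z = 0. Lengths are in m, angles in rad, forces in N, time in s.
With the tool pointing down it reaches from about 0.425 to 0.925 m from the base axis. Payload 12.5 kg.
Tool frame: the origin (TCP) lies on the front face of the gripper's body, between the roots of the fingers; the fingertips stand 73 mm ahead of it and the grasp point (between the pads) lies 54 mm ahead of it; z points along the fingers, y is the line along which they close (so a half turn about z gives the same grasp; the last joint's range is limited). The gripper opens to 85 mm and grips with 20 to 120 N. Pads are 22 mm wide; open, the fingers measure 114 mm over their backs; the gripper's body (76 mm by 85 mm) begins 54 mm behind the grasp point. The pads swing forward as they close: fully open they stand 13 mm farther back than shut.
Start: joints at [1.091, 0.491, 1.559, -0, 1.092, -0.106], TCP at [0.228, 0.582, 0.304] pointing down, gripper open.
Joint ranges: [-3.1, 3.1], [-0.84, 2.19], [0.05, 2.79], [-1.13, 4.28], [0.06, 2.93], [-2.69, 2.69]. Speed limits (rad/s): [2.22, 2.22, 2.79, 3.14, 3.14, 3.14].

INTERFACE

Orientations are given as a unit quaternion [w, x, y, z].
In Python, from cell import ctrl gives the robot as it stands.
- The arm moves only by the shell command python3 -m inch 'ROWS'. ROWS is JSON, a list that holds one entry, the list of rows, each a list of 7 numbers: the shift along the tool's x, y, z in m, then the turn, a rotation vector about the tool's x, y, z in rad, then the closure, from 0 (fully open) to 1 (shut). In form: [[[x, y, z, wx, wy, wz, claw], ...]]. A call has 1 to 8 rows; each row shifts and turns the commanded pose from where the row before left it, along the tool's axes as they then stand; what a row does not reach is not made up. A row lasts 1/10 s, in which the tool goes at most 50 mm and 8.59 degrees, less where a joint would pass 70% of its speed; a pose out of reach is approached as far as the arm can. A call is refused whole if a number of a shift passes 0.05 or a number of a turn 0.15, either way. A call with a gripper value outside its range is refused whole. The fingers move at their own pace and stop on an object; the grip force is fixed at half the most. Time passes only in rows, so rows that do not move let the fingers close. It gives the time, the measured TCP pose, the force, the opening and the grip force at its end, in the units of the state.
- ctrl.read_state(): the state, without advancing time (a new reading comes with each control period).
- ctrl.capture(name): name is "scene" or "top"; returns a dict with "pixels" (480x640x3 uint8, red, green, blue), "intrinsics" (3x3 intrinsics, pixels), "origin" and "attitude" of the camera in the world. Camera axes: x right, y down, z forward; pixel columns grow to the right and rows downward; lengths in m; the calibration is good to about 2 mm. A picture is of the moment at which its call begins. There is no depth.
- ctrl.finish_job(): hands the job in; it is judged then, once.
Trained networks look in a picture, given as the dict that the camera call returned (one of the last four; its "shot" number tells which), for a name from the list of things; names that differ only in an ending like _2 or _b are one class to them, and where a whole thing is asked for, a point or a joint stands for the part that bears it (a point fixed in the world has none). Each returns a list of dicts, best first, with "conf" (0 to 1); they miss things now and then, are a little off and sometimes report something else, mostly with a low value. They report only what shows in the picture. A call takes as long as a camera call. They do not tell look-alikes from the thing itself.
- ctrl.boxes_of(picture, thing): "at" ([x, y, z] in m, in world coordinates, good to about 4 mm: the middle of the surface that is visible of it).
- ctrl.place_of(picture, thing): "at" ([x, y, z] in m, in world coordinates, good to about 4 mm: a listed point, or the origin of a listed thing).
The state is a dict: "time_s": time; "qpos": joint angles; "qd": joint speeds; "tau": joint torques, N m; "position": TCP position; "ee_rot": TCP orientation; "force": force on the tool from outside, world axes, zero at the start; "ft_torque": the same for the moment, N m; "finger_gap": finger opening in m; "grasp_force": force on a finger pad.
Only numpy, scipy, OpenCV 4.12 (cv2) and the standard library are available. Lean on these libraries where they do the work, as an engineer would, in place of code of your own. Each camera call takes 0.05 s, during which the arm holds its last target. There are 200 camera calls.

## Working session

There is one attempt and no reset: what is moved stays moved. The work goes in short steps, Python scripts to look and compute and a shell command to move; the robot and the scene stay as the last step left them, time stands still between calls to the robot, and variables do not carry over. Pictures are saved under pics/ and viewed, at most 10 in all, crops included, and the job is handed in when it is done.

```bash
ls; mkdir -p pics; cat > h.py <<'E'
from cell import ctrl
import numpy as np, cv2
from scipy.spatial.transform import Rotation as R
def save(p,n): cv2.imwrite(f'pics/{n}.png',cv2.cvtColor(np.asarray(p['pixels']),cv2.COLOR_RGB2BGR))
def rot(p):
    a=np.asarray(p['attitude'],float)
    return a if a.shape==(3,3) else R.from_quat(a,scalar_first=True).as_matrix()
def ray(p,u,v,z):
    d=rot(p)@np.linalg.inv(np.asarray(p['intrinsics']))@[u,v,1.]; o=np.asarray(p['origin'])
    return o+d*(z-o[2])/d[2]
def pix(p,x):
    c=np.asarray(p['intrinsics'])@(rot(p).T@(np.asarray(x)-p['origin'])); return c[:2]/c[2]
E
python3 - <<'E'
from h import *
for n in ('scene','top'):
    p=ctrl.capture(n); save(p,n+'0'); print(n,np.round(p['origin'],3),p['attitude'])
    for t in ['clamp','shaft_seat','lever','lever_knob','jaw_head','pad_face','block','anvil','bowl','sauce','cup','cone','salt','pestle']:
        print(t,[(np.round(d['at'],3).tolist(),round(d['conf'],2)) for d in ctrl.place_of(p,t)[:3]])
s=ctrl.read_state();print(s)
E
```

```text
pics
scene [ 1.102 -0.696  0.871] [-0.38350052  0.86183502  0.30644241 -0.1275178 ]
clamp [([0.58, 0.018, -0.001], 0.93)]
shaft_seat [([0.58, 0.017, 0.064], 0.49)]
lever [([0.524, -0.336, -0.002], 0.68)]
lever_knob [([0.408, -0.362, 0.038], 0.71)]
jaw_head [([0.628, 0.115, 0.001], 0.67)]
pad_face [([0.63, 0.139, 0.002], 0.55)]
block [([0.632, 0.183, 0.016], 0.79), ([0.458, 0.245, 0.001], 0.7)]
anvil [([0.632, 0.222, 0.013], 0.67)]
bowl [([0.373, 0.393, 0.002], 0.78)]
sauce [([0.756, -0.158, -0.002], 0.76)]
cup [([0.701, -0.338, 0.0], 0.88)]
cone [([0.708, -0.205, 0.001], 0.71), ([0.58, 0.02, -0.002], 0.61), ([0.559, -0.446, -0.003], 0.54)]
salt [([0.56, -0.447, -0.005], 0.82), ([0.632, 0.22, 0.01], 0.54)]
pestle [([0.658, 0.415, 0.001], 0.72), ([0.758, -0.159, -0.001], 0.48), ([0.63, 0.138, -0.002], 0.36)]
top [ 0.387 -0.014  1.476] [-0.04169889  0.70785403 -0.70335322  0.04998109]
clamp [([0.575, 0.016, 0.0], 0.71), ([0.526, -0.342, -0.006], 0.17)]
shaft_seat [([0.579, 0.019, 0.067], 0.6), ([0.656, 0.416, 0.001], 0.41)]
lever [([0.525, -0.341, -0.005], 0.86)]
lever_knob [([0.41, -0.
[... 523 characters left out ...]
{'time_s': 1.5, 'qpos': array([ 1.09139172e+00,  4.90864223e-01,  1.55887372e+00, -4.84633737e-05,
        1.09165262e+00, -1.05578420e-01]), 'qd': array([-1.24791031e-03,  4.02797237e-05, -5.54677397e-04, -1.72960043e-03,
        5.85317899e-04,  7.52442829e-04]), 'tau': array([ 9.02957709e-04, -6.18265700e+01, -2.61847883e+01,  5.26180690e-05,
        3.66872682e-04,  1.21914169e-05]), 'position': array([0.22822224, 0.58186722, 0.30395824]), 'ee_rot': array([4.97248378e-05, 1.85815670e-01, 9.82584615e-01, 9.05492424e-05]), 'force': array([-0.32429151, -0.5951247 , -0.40509861]), 'ft_torque': array([0.0185463 , 0.0099992 , 0.02264745]), 'grasp_force': 0.0, 'finger_gap': 0.08538117085823439}
```

View pics/top0.png

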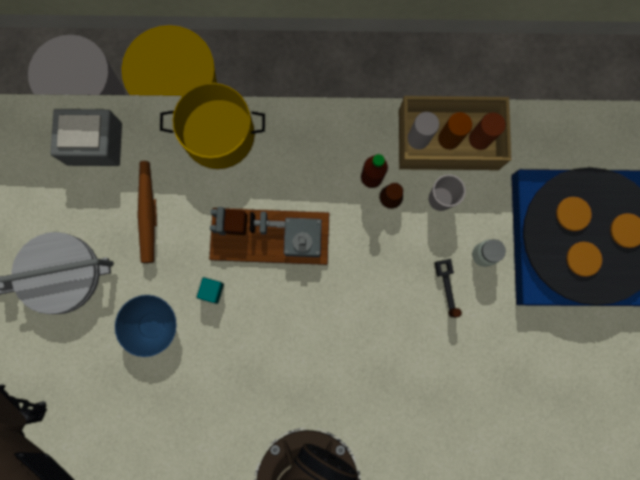

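View pics/scene0.png

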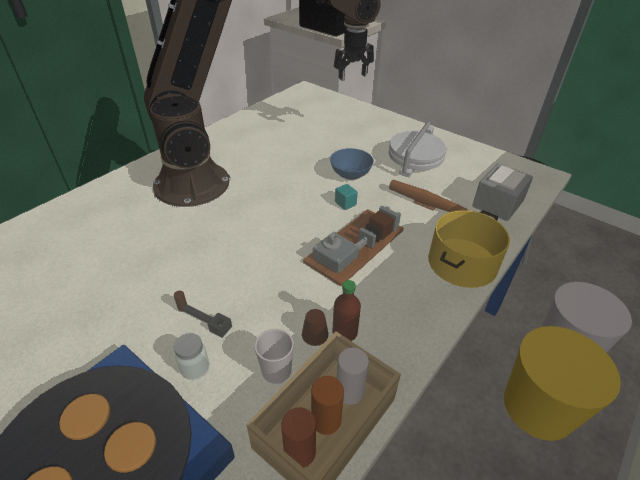

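The top view shows the clamp at about (210–329, 209–264), nearly square to world, with the brown block at (235,221). The turquoise look-alike is at (210,290). The lever has its hub at (444,267) and its knob at (455,312). Next I'll refine the numbers by averaging several shots.

```bash
cat >> h.py <<'E'
def avg(things,n=4,cams=('scene','top'),near=None):
    out={}
    for _ in range(n):
        for c in cams:
            p=ctrl.capture(c)
            for t in things:
                r=[d['at'] for d in ctrl.place_of(p,t) if d['conf']>.25]
                if near and t in near: r=[a for a in r if np.hypot(*(np.array(a)-near[t])[:2])<.05]
                if r: out.setdefault(t+'/'+c,[]).append(r[0])
    for k,v in out.items(): print(k,len(v),np.round(np.median(v,0),4),np.round(np.std(v,0),4))
    return out
def go(x,y,z,yaw_y=None):
    """tool-frame shift to TCP target (world), and tool wz turn to bring tool y to heading yaw_y"""
    s=ctrl.read_state(); M=R.from_quat(s['ee_rot'],scalar_first=True).as_matrix()
    print('t',round(s['time_s'],2),'pos',np.round(s['position'],4),'yhead',round(np.arctan2(M[1,1],M[0,1]),4),'tilt',np.round(M[:2,2],4),'gap',round(s['finger_gap'],4),'F',np.round(s['force'],2),'T',np.round(s['ft_torque'],3))
    print('shift',np.round(M.T@(np.array([x,y,z])-s['position']),4), 'q',np.round(s['qpos'],2))
    if yaw_y is not None: print('wz',round(-(yaw_y-np.arctan2(M[1,1],M[0,1])),4))
E
python3 - <<'E'
from h import *
avg(['clamp','shaft_seat','lever','lever_knob','jaw_head','pad_face','anvil','block'],4,near={'lever':[.525,-.34,0],'lever_knob':[.41,-.36,0],'shaft_seat':[.58,.018,0],'block':[.63,.185,0],'clamp':[.58,.018,0]})
p=ctrl.capture('top')
h=cv2.cvtColor(np.asarray(p['pixels']),cv2.COLOR_RGB2HSV)
m=((h[...,0]<14)|(h[...,0]>174))&(h[...,1]>110)
w=np.zeros_like(m);w[195:275,195:345]=1
m=(m&w).astype('uint8'); ys,xs=np.nonzero(m)
r=cv2.minAreaRect(np.c_[xs,ys].astype('float32')); c=cv2.boxPoints(r)
P=np.array([ray(p,*q,.014) for q in c]);print(r,P.round(4))
for i in range(4):
    e=P[(i+1)%4]-P[i];print(np.linalg.norm(e),np.arctan2(e[1],e[0]))
E
python3 -m inch '[[[0,0,0,0,0,-0.15,0.3],[0,0,0,0,0,-0.15,0.3],[0,0,0,0,0,-0.15,0.3],[0,0,0,0,0,-0.11,0.3]]]'
```

```text
clamp/scene 4 [5.816e-01 1.710e-02 4.000e-04] [0.0014 0.0007 0.0014]
shaft_seat/scene 4 [0.5785 0.0166 0.0626] [0.0016 0.0035 0.001 ]
lever/scene 4 [ 0.5234 -0.3382 -0.0024] [0.001  0.0025 0.0012]
lever_knob/scene 4 [ 0.4068 -0.3587  0.0412] [0.0012 0.001  0.0016]
jaw_head/scene 4 [0.6261 0.1112 0.0028] [0.0951 0.2032 0.0175]
pad_face/scene 4 [0.6298 0.1391 0.0024] [0.0013 0.0015 0.0017]
anvil/scene 4 [0.6316 0.2178 0.013 ] [0.0015 0.0015 0.0017]
block/scene 4 [0.6341 0.1828 0.0154] [0.0003 0.0013 0.0005]
clamp/top 4 [0.5783 0.0167 0.0046] [0.0011 0.0012 0.0015]
lever/top 3 [ 0.5266 -0.3405 -0.0064] [0.0007 0.0018 0.0002]
lever_knob/top 4 [ 0.4118 -0.3588  0.0427] [0.0019 0.0008 0.0009]
jaw_head/top 4 [ 0.6285  0.1187 -0.001 ] [0.0017 0.0011 0.0013]
pad_face/top 4 [ 0.63    0.1385 -0.0012] [0.0001 0.0006 0.0016]
anvil/top 4 [0.6324 0.216  0.0142] [0.0015 0.0014 0.0005]
block/top 4 [0.6302 0.1854 0.0132] [0.0008 0.0011 0.0016]
shaft_seat/top 2 [0.5814 0.019  0.0633] [0.001  0.0012 0.0004]
((269.0623779296875, 236.00259399414062), (116.35736846923828, 51.2888298034668), 2.38594388961792) [[ 0.542   0.2485  0.014 ]
 [ 0.673   0.2471  0.014 ]
 [ 0.6628 -0.0485  0.014 ]
 [ 0.5318 -0.0437  0.014 ]]
0.13097649323974175 -0.011173155238740368
0.2957582480586889 -1.6052267958335837
0.13111733787414345 3.1045919390602728
0.29237541075731355 1.535764464079603
time_s: 5.55
position: [0.2282, 0.5819, 0.3039]
ee_rot: [0.0, -0.096, 0.995, 0.0]
force: [0.1, -1.0, 0.4]
finger_gap: 0.0597
grasp_force: 0.0
```

```bash
python3 -m inch '[[[-0.015,-0.044,0,0,0,0,0.3],[-0.015,-0.044,0,0,0,0,0.3],[-0.015,-0.044,0,0,0,0,0.3],[-0.015,-0.044,0,0,0,0,0.3],[-0.015,-0.044,0,0,0,0,0.3],[-0.015,-0.044,0,0,0,0,0.3],[-0.015,-0.044,0,0,0,0,0.3],[-0.015,-0.044,0,0,0,0,0.3]]]'
python3 -m inch '[[[-0.015,-0.044,0,0,0,0,0.3],[-0.015,-0.044,0,0,0,0,0.3],[-0.015,-0.044,0,0,0,0,0.3],[-0.015,-0.044,0,0,0,0,0.3],[0.006,-0.044,0,0,0,0,0.3],[0.006,-0.044,0,0,0,0,0.3],[0.006,-0.044,0,0,0,0,0.3],[0.006,-0.044,0,0,0,0,0.3]]]'
python3 -m inch '[[[0.006,-0.044,0,0,0,0,0.3],[0.006,-0.044,0,0,0,0,0.3],[0.006,-0.044,0,0,0,0,0.3],[0.006,-0.044,0,0,0,0,0.3],[0.006,-0.044,0,0,0,0.026,0.3],[0,0,0,0,0,0,0.3]]]'
python3 -c "
from h import *
go(.525,-.3395,.078,1.737)"
```

```text
time_s: 6.35
position: [0.4119, 0.2564, 0.3042]
ee_rot: [0.0, -0.093, 0.996, 0.0]
force: [1.3, 0.9, 0.2]
finger_gap: 0.06
grasp_force: 0.0
time_s: 7.15
position: [0.5117, -0.0829, 0.3041]
ee_rot: [0.0, -0.093, 0.996, -0.0]
force: [0.5, 0.5, 0.3]
finger_gap: 0.0597
grasp_force: 0.0
time_s: 7.75
position: [0.5228, -0.3074, 0.3034]
ee_rot: [0.0, -0.078, 0.997, -0.0]
force: [-0.8, 0.8, -0.1]
finger_gap: 0.06
grasp_force: 0.0
t 7.75 pos [ 0.5228 -0.3074  0.3034] yhead 1.7263 tilt [ 0.0004 -0.0009] gap 0.06 F [-0.76  0.76 -0.05] T [ 0.047 -0.023 -0.034]
shift [ 0.0029 -0.0318  0.2254] q [-0.64  0.46  1.61 -0.    1.07 -2.37]
wz -0.0107
```

```bash
python3 -m inch '[[[0.003,-0.032,0,0,0,-0.011,0.3],[0,0,0.045,0,0,0,0.3],[0,0,0.045,0,0,0,0.3],[0,0,0.045,0,0,0,0.3],[0,0,0.045,0,0,0,0.3],[0,0,0.025,0,0,0,0.3],[0,0,0.02,0,0,0,0.3],[0,0,0,0,0,0,0.3]]]'
python3 - <<'E'
from h import *
go(.525,-.3395,.078,1.737)
p=ctrl.capture('scene');im=np.asarray(p['pixels'])[230:400,120:320];cv2.imwrite('pics/a.png',cv2.resize(cv2.cvtColor(im,cv2.COLOR_RGB2BGR),None,fx=3.5,fy=3.5))
E
```

```text
time_s: 8.55
position: [0.5245, -0.3338, 0.0764]
ee_rot: [-0.002, -0.086, 0.996, 0.002]
force: [0.1, 0.4, 0.8]
finger_gap: 0.0599
grasp_force: 0.0
t 8.55 pos [ 0.5245 -0.3338  0.0764] yhead 1.7424 tilt [-0.0035  0.003 ] gap 0.0599 F [0.14 0.38 0.8 ] T [ 0.05   0.011 -0.027]
shift [ 0.0005 -0.0057 -0.0017] q [-0.67  0.78  1.73  0.    0.64 -2.42]
wz 0.0054
```

View pics/a.png

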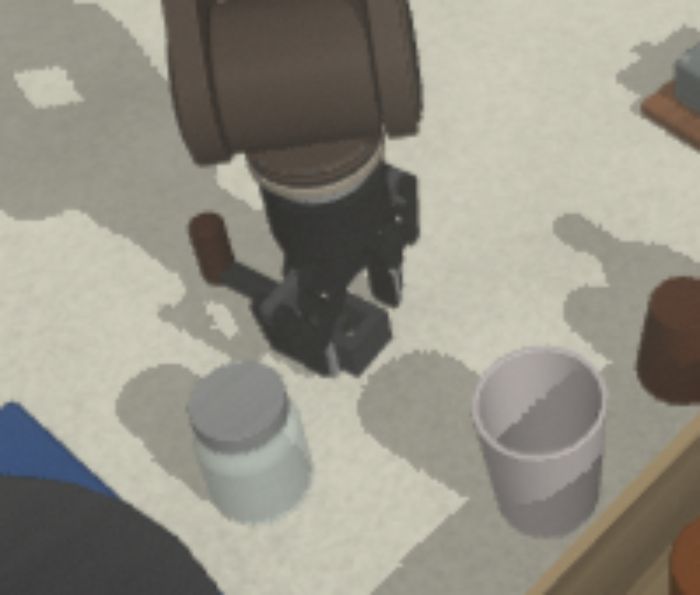

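The fingers straddle the hub, with the near finger at (320,320) and the hub face at (365,335). I'll centre and close.

```bash
python3 -m inch '[[[0,-0.004,-0.002,0,0,0,0.3],[0,0,0,0,0,0,0.6],[0,0,0,0,0,0,0.8],[0,0,0,0,0,0,0.8],[0,0,0,0,0,0,0.8],[0,0,0,0,0,0,0.8]]]'
python3 -c "
from h import *
go(.525,-.3395,.078,1.737)"
```

```text
time_s: 9.2
position: [0.5264, -0.3393, 0.0827]
ee_rot: [0.001, -0.085, 0.996, -0.001]
force: [-0.5, 0.1, 6.8]
finger_gap: 0.0371
grasp_force: 60.5
t 9.2 pos [ 0.5264 -0.3393  0.0827] yhead 1.7419 tilt [ 0.0023 -0.0018] gap 0.0371 F [-0.47  0.13  6.82] T [0.034 0.135 0.022]
shift [0.0014 0.0001 0.0047] q [-0.68  0.77  1.72  0.    0.65 -2.42]
wz 0.0049
```

```bash
python3 -m inch '[[[0,0,-0.02,0,0,0,0.8],[0,0,-0.045,0,0,0,0.8],[0,0,-0.045,0,0,0,0.8],[0,0,-0.045,0,0,0,0.8],[0,0,0,0,0,0.1,0.8],[0,0,0,0,0,0.105,0.8],[0,0,0,0,0,0,0.8],[0,0,0,0,0,0,0.8]]]'
python3 -c "
from h import *
go(.58,-.08,.237,1.537)"
```

```text
time_s: 10.0
position: [0.5258, -0.3387, 0.2361]
ee_rot: [0.0, 0.015, 1.0, 0.0]
force: [0.2, -0.8, -2.0]
finger_gap: 0.037
grasp_force: 61.1
t 10.0 pos [ 0.5258 -0.3387  0.2361] yhead 1.54 tilt [0.0001 0.0001] gap 0.037 F [ 0.2  -0.76 -2.  ] T [ 0.001 -0.044 -0.054]
shift [-0.0462  0.2603 -0.0009] q [-0.68  0.56  1.63  0.    0.95 -2.22]
wz 0.003
```

```bash
python3 -m inch '[[[-0.008,0.043,0,0,0,0,0.8],[-0.008,0.043,0,0,0,0,0.8],[-0.008,0.043,0,0,0,0,0.8],[-0.008,0.043,0,0,0,0,0.8],[-0.007,0.043,0,0,0,0,0.8],[-0.007,0.045,0,0,0,0.003,0.8],[0,0,0,0,0,0,0.8],[0,0,0,0,0,0,0.8]]]'
python3 - <<'E'
from h import *
go(.58,.0172,.2,1.537)
avg(['lever','lever_knob'],4)
p=ctrl.capture('scene');im=np.asarray(p['pixels'])[180:330,240:440];cv2.imwrite('pics/b.png',cv2.resize(cv2.cvtColor(im,cv2.COLOR_RGB2BGR),None,fx=4,fy=4))
E
```

```text
time_s: 10.8
position: [0.5808, -0.0795, 0.2357]
ee_rot: [-0.0, 0.016, 1.0, 0.0]
force: [0.3, -0.5, -3.2]
finger_gap: 0.037
grasp_force: 61.3
t 10.8 pos [ 0.5808 -0.0795  0.2357] yhead 1.5383 tilt [-0.0003  0.0001] gap 0.037 F [ 0.31 -0.55 -3.16] T [-0.033  0.003 -0.057]
shift [0.0039 0.0967 0.0357] q [-0.25  0.51  1.73 -0.    0.9  -1.79]
wz 0.0013
lever/scene 4 [ 0.577  -0.0774  0.1514] [0.0011 0.001  0.0009]
lever_knob/scene 4 [ 0.4606 -0.0736  0.1942] [0.0009 0.0018 0.0011]
lever/top 1 [0.6317 0.1191 0.0013] [0. 0. 0.]
lever_knob/top 1 [ 0.6527  0.4182 -0.0013] [0. 0. 0.]
```

View pics/b.png

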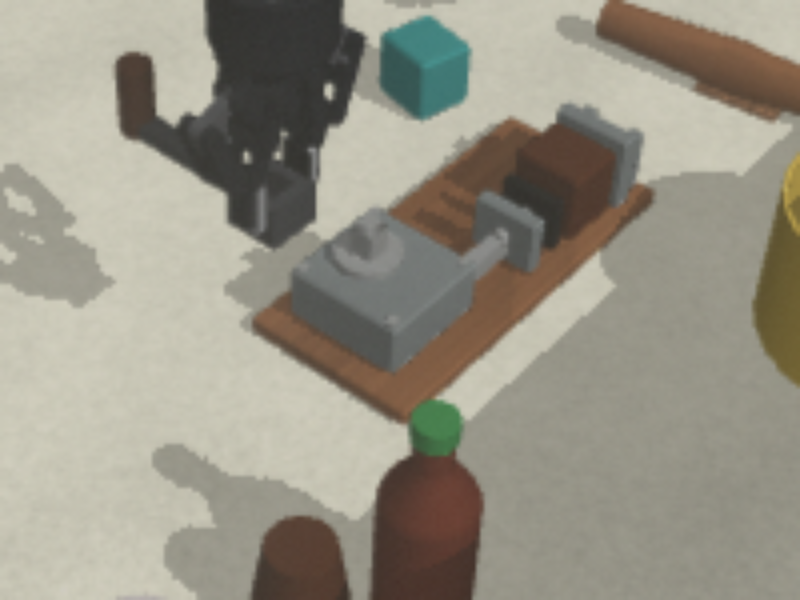

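```bash
python3 -m inch '[[[-0.001,0.048,0,0,0,0,0.8],[-0.001,0.048,0,0,0,0,0.8],[0,0,0.03,0,0,0,0.8],[0,0,0.02,0,0,0,0.8],[0,0,0,0,0,0,0.8],[0,0,0,0,0,0,0.8]]]'
python3 - <<'E'
from h import *
go(.5825,.0172,.1447,1.537)
avg(['lever','lever_knob','shaft_seat','clamp'],4,cams=('scene',))
p=ctrl.capture('scene');im=np.asarray(p['pixels'])[180:330,240:440];cv2.imwrite('pics/c.png',cv2.resize(cv2.cvtColor(im,cv2.COLOR_RGB2BGR),None,fx=4,fy=4,interpolation=cv2.INTER_CUBIC))
E
```

```text
time_s: 12.65
position: [0.5864, 0.0152, 0.1862]
ee_rot: [-0.0, 0.018, 1.0, 0.0]
force: [-0.3, 0.6, -2.6]
finger_gap: 0.0367
grasp_force: 61.4
t 12.65 pos [0.5864 0.0152 0.1862] yhead 1.5338 tilt [-0.0001  0.0001] gap 0.0367 F [-0.3   0.55 -2.55] T [-0.021 -0.039  0.007]
shift [0.004  0.0019 0.0415] q [-0.09  0.58  1.77  0.    0.79 -1.62]
wz -0.0032
lever/scene 4 [0.5824 0.0173 0.1016] [0.0016 0.0006 0.0006]
lever_knob/scene 4 [0.4673 0.0202 0.1433] [0.0014 0.0021 0.0018]
shaft_seat/scene 4 [0.579  0.0183 0.064 ] [0.0899 0.1618 0.0268]
clamp/scene 4 [ 0.5818  0.0178 -0.0008] [0.0006 0.0016 0.001 ]
```

View pics/c.png

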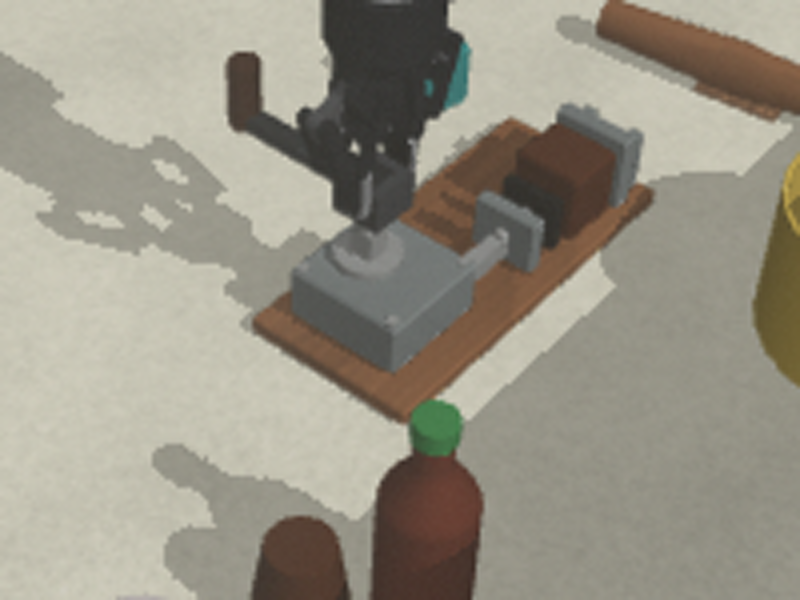

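The hub sits right above the shaft: the hub bottom is at (370,215) and the collar at (368,250). I'll shift a little, then lower in small steps.

```bash
python3 -m inch '[[[0.003,0.001,0.01,0,0,0,0.8],[0,0,0.006,0,0,0,0.8],[0,0,0.005,0,0,0,0.8],[0,0,0.004,0,0,0,0.8],[0,0,0,0,0,0,0.8],[0,0,0,0,0,0,0.8]]]'
python3 -c "
from h import *
go(.5825,.0172,.1447,1.537)"
```

```text
time_s: 14.3
position: [0.5833, 0.0164, 0.1609]
ee_rot: [0.0, 0.018, 1.0, 0.0]
force: [0.5, -0.6, -2.7]
finger_gap: 0.0373
grasp_force: 61.6
t 14.3 pos [0.5833 0.0164 0.1609] yhead 1.534 tilt [0.     0.0001] gap 0.0373 F [ 0.54 -0.62 -2.67] T [0.046 0.014 0.017]
shift [0.0009 0.0008 0.0162] q [-0.09  0.61  1.8   0.    0.73 -1.62]
wz -0.003
```

```bash
python3 -m inch '[[[0,0,0.005,0,0,0,0.8],[0,0,0.005,0,0,0,0.8],[0,0,0.004,0,0,0,0.8],[0,0,0.002,0,0,0,0.8],[0,0,0.001,0,0,0,0.8],[0,0,0,0,0,0,0.8],[0,0,0,0,0,0,0.8],[0,0,0,0,0,0,0.8]]]'
python3 -c "
from h import *
go(.5825,.0172,.1447,1.537)"
```

```text
time_s: 15.1
position: [0.5831, 0.0164, 0.1447]
ee_rot: [0.0, 0.018, 1.0, 0.0]
force: [-4.3, -0.1, 9.1]
finger_gap: 0.0366
grasp_force: 62.8
t 15.1 pos [0.5831 0.0164 0.1447] yhead 1.5341 tilt [0.0001 0.    ] gap 0.0366 F [-4.25 -0.09  9.11] T [-0.054  0.716 -0.038]
shift [ 0.0006  0.0007 -0.    ] q [-0.09  0.63  1.81  0.    0.7  -1.62]
wz -0.0029
```

Seated: z matches 62 mm and Fz is up by 12 N. Starting the first pump stroke, turning about the hub axis.

```bash
python3 -m inch '[[[0.0004,0,0,0,0,0,0.8],[0,0.0004,0,0,0,-0.1,0.8],[0,0.0004,0,0,0,-0.1,0.8],[0,0,0,0,0,0,0.8],[0,0,0,0,0,0,0.8]]]'
python3 -c "
from h import *
go(.5825,.0172,.1447,1.537)"
python3 -m inch '[[[0,0.0004,0,0,0,-0.1,0.8],[0,0.0004,0,0,0,-0.1,0.8],[0,0.0004,0,0,0,-0.1,0.8],[0,0,0,0,0,0,0.8],[0,0,0,0,0,0,0.8]]]'
python3 - <<'E'
from h import *
go(.5825,.0172,.1447,1.537)
avg(['lever','lever_knob','jaw_head','pad_face','block','anvil'],3,cams=('scene',),near={'block':[.63,.185,0]})
E
```

```text
time_s: 15.6
position: [0.583, 0.0175, 0.1447]
ee_rot: [0.0, -0.082, 0.997, 0.0]
force: [-2.9, 3.2, 7.0]
finger_gap: 0.0367
grasp_force: 62.7
t 15.6 pos [0.583  0.0175 0.1447] yhead 1.734 tilt [0.001  0.0004] gap 0.0367 F [-2.88  3.15  6.97] T [ 0.304  0.394 -0.127]
shift [ 0.0005 -0.0002 -0.    ] q [-0.08  0.63  1.81  0.    0.7  -1.82]
wz 0.197
time_s: 16.1
position: [0.5827, 0.0184, 0.1447]
ee_rot: [0.001, -0.229, 0.973, -0.0]
force: [-1.9, 1.1, 6.7]
finger_gap: 0.0369
grasp_force: 62.7
t 16.1 pos [0.5827 0.0184 0.1447] yhead 2.0337 tilt [0.0011 0.0001] gap 0.0369 F [-1.93  1.13  6.71] T [-0.052  0.348 -0.215]
shift [ 0.0007 -0.001  -0.    ] q [-0.08  0.63  1.81  0.    0.7  -2.12]
wz 0.4967
lever/scene 3 [0.58   0.0176 0.0605] [0.0014 0.0009 0.0011]
lever_knob/scene 3 [ 0.4729 -0.0334  0.1012] [0.002  0.0014 0.0013]
jaw_head/scene 3 [0.6309 0.1152 0.0022] [0.0013 0.0021 0.0006]
pad_face/scene 3 [0.6295 0.1472 0.0019] [0.0138 0.1274 0.0007]
block/scene 3 [0.6323 0.1826 0.0171] [0.0005 0.0017 0.0005]
anvil/scene 2 [0.6328 0.219  0.0116] [0.0014 0.0003 0.0016]
```

```bash
python3 -m inch '[[[0,0.0004,0,0,0,-0.1,0.8],[0,0.0003,0,0,0,-0.07,0.8],[0,0,0,0,0,0,0.8],[0,0,0,0,0,0,0.8]]]'
python3 - <<'E'
from h import *
go(.5825,.0172,.1447,1.537)
avg(['lever_knob','jaw_head','pad_face'],3)
E
```

```text
time_s: 17.55
position: [0.5824, 0.0189, 0.1446]
ee_rot: [0.001, -0.311, 0.95, -0.0]
force: [-1.0, -1.2, 5.8]
finger_gap: 0.0366
grasp_force: 62.7
t 17.55 pos [0.5824 0.0189 0.1446] yhead 2.2034 tilt [0.0011 0.    ] gap 0.0366 F [-0.96 -1.2   5.8 ] T [-0.148  0.351 -0.337]
shift [ 0.0009 -0.0014 -0.0001] q [-0.08  0.63  1.81  0.    0.7  -2.28]
wz 0.6664
lever_knob/scene 3 [ 0.4852 -0.0492  0.102 ] [0.001  0.0008 0.0012]
jaw_head/scene 3 [6.275e-01 1.207e-01 3.000e-04] [0.002  0.0017 0.001 ]
pad_face/scene 3 [0.6303 0.1468 0.0018] [0.0013 0.0009 0.001 ]
lever_knob/top 3 [ 0.4889 -0.0495  0.1038] [0.0002 0.0016 0.0024]
jaw_head/top 3 [ 6.302e-01  1.280e-01 -1.000e-04] [0.0011 0.0014 0.0005]
pad_face/top 3 [ 0.6306  0.1473 -0.0014] [0.0007 0.0013 0.0012]
```

```bash
python3 -m inch '[[[0,-0.0005,0,0,0,0.15,0.8],[0,-0.0005,0,0,0,0.15,0.8],[0,-0.0005,0,0,0,0.15,0.8],[0,-0.0005,0,0,0,0.15,0.8],[0,-0.0003,0,0,0,0.07,0.8],[0,0,0,0,0,0,0.8],[0,0,0,0,0,0,0.8]]]'
python3 -c "
from h import *
go(.5825,.0172,.1447,1.537)"
python3 -m inch '[[[0,0.0005,0,0,0,-0.15,0.8],[0,0.0005,0,0,0,-0.15,0.8],[0,0.0004,0,0,0,-0.1,0.8],[0,0,0,0,0,0,0.8],[0,0,0,0,0,0,0.8]]]'
python3 -c "
from h import *
go(.5825,.0172,.1447,1.537)"
python3 -m inch '[[[0,0.0004,0,0,0,-0.1,0.8],[0,0,0,0,0,0,0.8],[0,0,0,0,0,0,0.8]]]'
python3 - <<'E'
from h import *
go(.5825,.0172,.1447,1.537)
avg(['lever_knob','jaw_head','pad_face','block'],3,near={'block':[.63,.185,0]})
E
```

```text
time_s: 19.45
position: [0.5835, 0.0168, 0.1447]
ee_rot: [0.001, 0.018, 1.0, -0.0]
force: [-0.4, -0.8, 6.8]
finger_gap: 0.0369
grasp_force: 62.5
t 19.45 pos [0.5835 0.0168 0.1447] yhead 1.5353 tilt [ 0.0021 -0.0001] gap 0.0369 F [-0.42 -0.77  6.83] T [-0.162 -0.003 -0.032]
shift [ 0.0011  0.0004 -0.    ] q [-0.08  0.63  1.81  0.    0.7  -1.62]
wz -0.0017
time_s: 19.95
position: [0.5828, 0.0182, 0.1446]
ee_rot: [0.0, -0.181, 0.983, -0.0]
force: [-3.0, -1.0, 8.6]
finger_gap: 0.0366
grasp_force: 62.9
t 19.95 pos [0.5828 0.0182 0.1446] yhead 1.9354 tilt [ 0.0006 -0.    ] gap 0.0366 F [-2.96 -1.04  8.62] T [-0.211  0.465 -0.226]
shift [ 0.0007 -0.0008 -0.0001] q [-0.08  0.63  1.81  0.    0.7  -2.02]
wz 0.3984
time_s: 20.25
position: [0.5827, 0.0185, 0.1446]
ee_rot: [0.0, -0.23, 0.973, -0.0]
force: [-2.8, -1.2, 8.8]
finger_gap: 0.0368
grasp_force: 62.9
t 20.25 pos [0.5827 0.0185 0.1446] yhead 2.0352 tilt [ 0.0006 -0.    ] gap 0.0368 F [-2.83 -1.15  8.79] T [-0.326  0.463 -0.26 ]
shift [ 0.0008 -0.001  -0.0001] q [-0.08  0.63  1.81  0.    0.7  -2.12]
wz 0.4982
lever_knob/scene 3 [ 0.4747 -0.032   0.1015] [0.0015 0.0004 0.0016]
jaw_head/scene 3 [0.629  0.1239 0.0025] [0.0345 0.2175 0.0015]
pad_face/scene 3 [0.6313 0.1517 0.0007] [0.0011 0.0004 0.0015]
block/scene 3 [0.6338 0.1846 0.0141] [0.0016 0.0014 0.0011]
jaw_head/top 2 [ 0.6324  0.1299 -0.0023] [0.0001 0.0016 0.0017]
pad_face/top 3 [ 0.6303  0.1507 -0.0012] [0.0003 0.0022 0.0013]
block/top 3 [0.6296 0.1845 0.0158] [0.0012 0.002  0.0004]
lever_knob/top 1 [ 6.538e-01  4.174e-01 -6.000e-04] [0. 0. 0.]
```

```bash
python3 -m inch '[[[0,0.0004,0,0,0,-0.1,0.8],[0,0,0,0,0,0,0.8],[0,0,0,0,0,0,0.8]]]'
python3 -c "
from h import *
go(.5825,.0172,.1447,1.537)"
python3 -m inch '[[[0,0.0003,0,0,0,-0.08,0.8],[0,0,0,0,0,0,0.8],[0,0,0,0,0,0,0.8]]]'
python3 - <<'E'
from h import *
go(.5825,.0172,.1447,1.537)
avg(['jaw_head','pad_face','block'],3,near={'block':[.63,.185,0]})
E
```

```text
time_s: 22.05
position: [0.5826, 0.0188, 0.1446]
ee_rot: [0.0, -0.278, 0.96, -0.0]
force: [-3.2, -2.3, 7.9]
finger_gap: 0.037
grasp_force: 62.9
t 22.05 pos [0.5826 0.0188 0.1446] yhead 2.1351 tilt [ 0.0007 -0.0001] gap 0.037 F [-3.16 -2.3   7.93] T [-0.474  0.401 -0.317]
shift [ 0.0009 -0.0013 -0.0001] q [-0.08  0.63  1.81 -0.    0.7  -2.22]
wz 0.5981
time_s: 22.35
position: [0.5824, 0.019, 0.1446]
ee_rot: [0.0, -0.317, 0.949, -0.0]
force: [-3.4, -3.5, 7.5]
finger_gap: 0.0367
grasp_force: 62.9
t 22.35 pos [0.5824 0.019  0.1446] yhead 2.215 tilt [ 0.0007 -0.0002] gap 0.0367 F [-3.37 -3.51  7.52] T [-0.534  0.396 -0.389]
shift [ 0.001  -0.0015 -0.0001] q [-0.08  0.63  1.81 -0.    0.7  -2.3 ]
wz 0.678
jaw_head/scene 3 [0.6307 0.1284 0.0022] [0.0011 0.0011 0.002 ]
pad_face/scene 3 [ 6.275e-01  1.506e-01 -4.000e-04] [0.0236 0.0628 0.0285]
block/scene 3 [0.6333 0.1853 0.0154] [0.0021 0.0006 0.0002]
jaw_head/top 3 [ 0.6317  0.1323 -0.0012] [0.0015 0.0006 0.0024]
pad_face/top 3 [ 0.6316  0.1524 -0.0009] [0.0007 0.0012 0.0019]
block/top 3 [0.6281 0.189  0.0137] [0.0007 0.001  0.0006]
```

```bash
python3 -m inch '[[[0,-0.0005,0,0,0,0.15,0.8],[0,-0.0005,0,0,0,0.15,0.8],[0,-0.0005,0,0,0,0.15,0.8],[0,-0.0005,0,0,0,0.15,0.8],[0,-0.0003,0,0,0,0.08,0.8],[0,0,0,0,0,0,0.8],[0,0,0,0,0,0,0.8]]]'
python3 - <<'E'
from h import *
go(.5825,.0172,.1447,1.537)
avg(['jaw_head','pad_face','block'],3,near={'block':[.63,.185,0]})
E
python3 -m inch '[[[0,0.0004,0,0,0,-0.1,0.8],[0,0.0004,0,0,0,-0.1,0.8],[0,0,0,0,0,0,0.8],[0,0,0,0,0,0,0.8]]]'
python3 -c "
from h import *
go(.5825,.0172,.1447,1.537)"
python3 -m inch '[[[0,0.0004,0,0,0,-0.1,0.8],[0,0.0004,0,0,0,-0.1,0.8],[0,0,0,0,0,0,0.8],[0,0,0,0,0,0,0.8]]]'
python3 - <<'E'
from h import *
go(.5825,.0172,.1447,1.537)
avg(['jaw_head','pad_face','block'],4,near={'block':[.63,.185,0]})
p=ctrl.capture('scene');im=np.asarray(p['pixels'])[190:270,300:420];cv2.imwrite('pics/d.png',cv2.resize(cv2.cvtColor(im,cv2.COLOR_RGB2BGR),None,fx=6.5,fy=6.5,interpolation=cv2.INTER_CUBIC))
E
```

```text
time_s: 24.25
position: [0.5837, 0.0171, 0.1446]
ee_rot: [0.001, 0.018, 1.0, -0.0]
force: [-1.3, -0.6, 5.4]
finger_gap: 0.0369
grasp_force: 62.6
t 24.25 pos [0.5837 0.0171 0.1446] yhead 1.5353 tilt [ 0.0018 -0.0001] gap 0.0369 F [-1.25 -0.6   5.36] T [-0.147  0.012 -0.036]
shift [ 0.0012  0.0001 -0.0001] q [-0.08  0.63  1.81  0.    0.7  -1.62]
wz -0.0017
jaw_head/scene 2 [0.6296 0.1284 0.0025] [0.0003 0.0006 0.0007]
pad_face/scene 3 [0.6302 0.1519 0.0013] [0.0007 0.0011 0.0014]
block/scene 3 [0.6332 0.1856 0.0165] [0.0014 0.0013 0.0009]
jaw_head/top 3 [0.6307 0.1346 0.0012] [0.0347 0.2205 0.0009]
pad_face/top 3 [ 0.6298  0.1533 -0.0021] [0.0016 0.0006 0.0006]
block/top 3 [0.6304 0.1863 0.0151] [0.0021 0.0007 0.0002]
time_s: 25.85
position: [0.583, 0.0177, 0.1446]
ee_rot: [0.0, -0.082, 0.997, -0.0]
force: [-4.6, -2.1, 8.3]
finger_gap: 0.0369
grasp_force: 63.0
t 25.85 pos [0.583  0.0177 0.1446] yhead 1.7357 tilt [ 0.0002 -0.0003] gap 0.0369 F [-4.6  -2.08  8.28] T [-0.54   0.592 -0.075]
shift [ 0.0006 -0.0004 -0.0001] q [-0.08  0.63  1.81 -0.    0.7  -1.82]
wz 0.1987
time_s: 26.25
position: [0.5829, 0.0183, 0.1446]
ee_rot: [0.0, -0.181, 0.983, -0.0]
force: [-3.3, -4.1, 8.9]
finger_gap: 0.0365
grasp_force: 63.0
t 26.25 pos [0.5829 0.0183 0.1446] yhead 1.9353 tilt [ 0.0002 -0.0004] gap 0.0365 F [-3.3  -4.1   8.87] T [-0.748  0.631 -0.226]
shift [ 0.0007 -0.0009 -0.0001] q [-0.08  0.63  1.81 -0.    0.7  -2.02]
wz 0.3983
jaw_head/scene 4 [0.6318 0.131  0.0013] [0.0528 0.1269 0.002 ]
pad_face/scene 4 [0.631  0.1522 0.002 ] [0.071  0.0758 0.0438]
block/scene 4 [0.6331 0.1859 0.0154] [0.0013 0.0016 0.001 ]
jaw_head/top 4 [ 6.325e-01  1.366e-01 -2.000e-04] [0.0015 0.0015 0.0009]
pad_face/top 4 [ 6.30e-01  1.52e-01 -4.00e-04] [0.0305 0.2579 0.001 ]
block/top 4 [0.6307 0.1868 0.0134] [0.0013 0.0161 0.0064]
```

View pics/d.png

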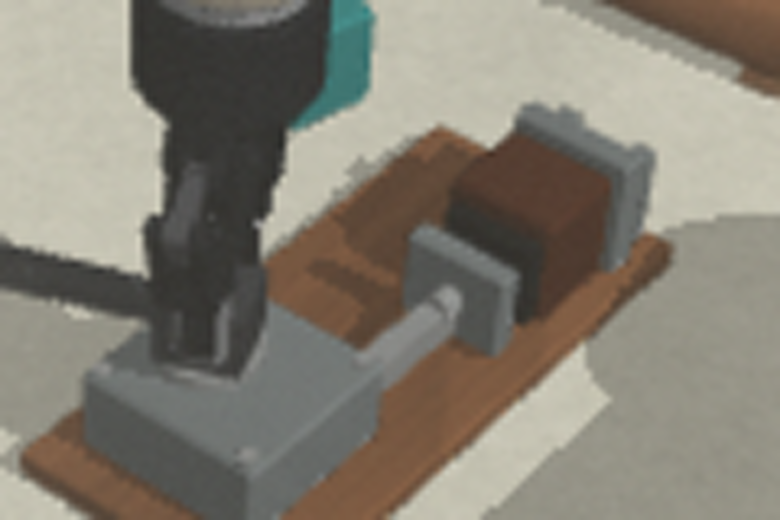

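The pad's black face at (500,260) meets the block, and the block bears on the end stop at (625,190). The plate-to-pad gap has started to shrink, so press is about 3–4 mm. I'll go on in small steps.

```bash
python3 -m inch '[[[0,0.0004,0,0,0,-0.1,0.8],[0,0,0,0,0,0,0.8],[0,0,0,0,0,0,0.8]]]'
python3 -c "
from h import *
go(.5825,.0172,.1447,1.537)"
python3 -m inch '[[[0,0.0004,0,0,0,-0.1,0.8],[0,0,0,0,0,0,0.8],[0,0,0,0,0,0,0.8]]]'
python3 - <<'E'
from h import *
go(.5825,.0172,.1447,1.537)
avg(['jaw_head','pad_face','lever'],5,near={'jaw_head':[.63,.135,0],'pad_face':[.63,.153,0],'lever':[.58,.018,0]})
E
```

```text
time_s: 28.2
position: [0.5828, 0.0186, 0.1447]
ee_rot: [0.0, -0.23, 0.973, -0.0]
force: [-3.4, -5.5, 8.6]
finger_gap: 0.0366
grasp_force: 63.0
t 28.2 pos [0.5828 0.0186 0.1447] yhead 2.0351 tilt [ 0.0003 -0.0004] gap 0.0366 F [-3.43 -5.53  8.61] T [-0.859  0.592 -0.38 ]
shift [ 0.0009 -0.0011 -0.    ] q [-0.08  0.63  1.81 -0.    0.7  -2.12]
wz 0.4981
time_s: 28.5
position: [0.5826, 0.0189, 0.1446]
ee_rot: [0.0, -0.278, 0.96, -0.0]
force: [-4.1, -6.0, 8.6]
finger_gap: 0.0369
grasp_force: 63.0
t 28.5 pos [0.5826 0.0189 0.1446] yhead 2.135 tilt [ 0.0003 -0.0005] gap 0.0369 F [-4.12 -6.02  8.59] T [-1.004  0.598 -0.411]
shift [ 0.001  -0.0014 -0.0001] q [-0.08  0.63  1.81 -0.    0.7  -2.22]
wz 0.598
jaw_head/scene 5 [0.629  0.1351 0.0019] [0.0019 0.0079 0.0008]
pad_face/scene 5 [0.6313 0.1534 0.    ] [0.0009 0.0009 0.0014]
lever/scene 5 [0.5787 0.0187 0.0611] [0.0009 0.0017 0.0015]
jaw_head/top 5 [0.6318 0.1389 0.0008] [0.0012 0.0016 0.0006]
pad_face/top 5 [ 0.6305  0.1514 -0.0032] [0.0012 0.0014 0.0012]
```

```bash
python3 -m inch '[[[0,0.0003,0,0,0,-0.08,0.8],[0,0,0,0,0,0,0.8],[0,0,0,0,0,0,0.8],[0,0,0,0,0,0,0.8]]]'
python3 - <<'E'
from h import *
go(.5825,.0172,.1447,1.537)
avg(['jaw_head','pad_face','block','lever_knob'],5,near={'jaw_head':[.63,.135,0],'pad_face':[.63,.153,0],'block':[.63,.185,0]})
p=ctrl.capture('scene');im=np.asarray(p['pixels'])[190:270,300:420];cv2.imwrite('pics/e.png',cv2.resize(cv2.cvtColor(im,cv2.COLOR_RGB2BGR),None,fx=6.5,fy=6.5,interpolation=cv2.INTER_CUBIC))
go(0,0,0)
E
```

```text
time_s: 30.9
position: [0.5824, 0.019, 0.1446]
ee_rot: [0.0, -0.316, 0.949, -0.0]
force: [-3.8, -5.5, 8.2]
finger_gap: 0.0366
grasp_force: 63.0
t 30.9 pos [0.5824 0.019  0.1446] yhead 2.2147 tilt [ 0.0003 -0.0006] gap 0.0366 F [-3.83 -5.51  8.17] T [-1.039  0.651 -0.386]
shift [ 0.0011 -0.0015 -0.0001] q [-0.08  0.63  1.81 -0.    0.7  -2.29]
wz 0.6777
jaw_head/scene 5 [0.6292 0.1342 0.0013] [0.0009 0.0014 0.0018]
pad_face/scene 5 [0.6313 0.1538 0.0008] [0.0013 0.0005 0.0016]
block/scene 5 [0.6322 0.1852 0.0158] [0.0007 0.0007 0.0006]
lever_knob/scene 5 [ 0.4827 -0.0511  0.1021] [0.0014 0.0011 0.0009]
jaw_head/top 4 [ 6.312e-01  1.400e-01 -1.000e-04] [0.0006 0.0011 0.0012]
block/top 5 [0.6295 0.1847 0.0147] [0.0008 0.0017 0.0011]
lever_knob/top 4 [ 0.4902 -0.0501  0.104 ] [0.0711 0.2028 0.0454]
pad_face/top 4 [ 0.6318  0.1532 -0.0012] [0.0014 0.0016 0.0015]
t 33.45 pos [0.5825 0.019  0.1446] yhead 2.2147 tilt [ 0.0003 -0.0005] gap 0.0366 F [-4.39 -5.34  9.15] T [-1.037  0.61  -0.44 ]
shift [0.4773 0.3345 0.1444] q [-0.08  0.63  1.81 -0.    0.7  -2.29]
```

View pics/e.png

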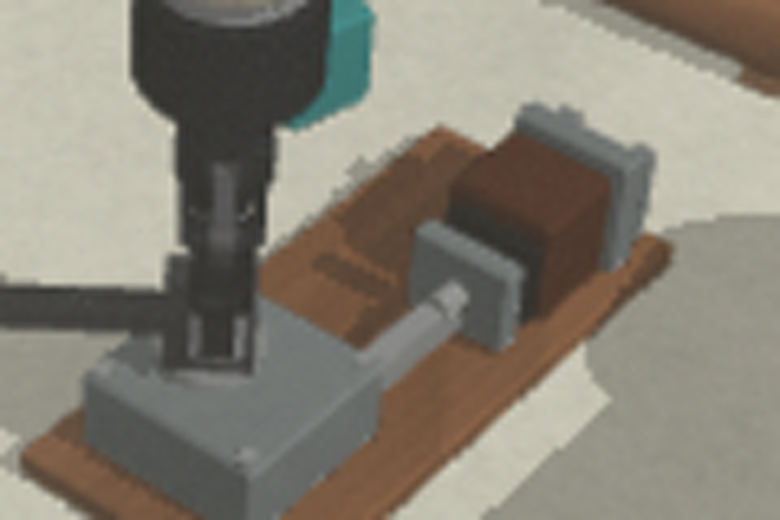

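```bash
python3 - <<'E'
from h import *
a=cv2.cvtColor(cv2.imread('pics/scene0.png'),cv2.COLOR_BGR2GRAY).astype('float32')
p=ctrl.capture('scene');save(p,'s1');b=cv2.cvtColor(np.asarray(p['pixels']),cv2.COLOR_RGB2GRAY).astype('float32')
def world(c,z,x=0.63):  # clamp-y line at x
    return c
def track(name,yc,z):
    # 1-D motion along clamp y (yaw -.034): warp frame 1 onto scene0 with trial travel s, patch around the part
    u0=pix(p,[.6305,yc,z]); U=np.array([pix(p,[.6305+.034*s,yc+s,z])-u0 for s in np.arange(-.005,.035,.0005)])
    h,w=(13,11); best=[]
    A=cv2.getRectSubPix(a,(w,h),tuple(map(float,u0)))
    for s,d in zip(np.arange(-.005,.035,.0005),U):
        B=cv2.getRectSubPix(b,(w,h),tuple(map(float,u0+d)))
        best.append((cv2.matchTemplate(B,A,cv2.TM_CCOEFF_NORMED)[0,0],s))
    best.sort(reverse=True);print(name,u0.round(1),[(round(float(c),3),round(float(s),4)) for c,s in best[:4]])
for dy in (-.006,-.003,0):
  for z in (.04,.05,.06): track(f'jaw {dy} {z}',.114+dy,z)
for n in ('scene0','s1'):
    im=cv2.imread(f'pics/{n}.png')[195:265,340:420];cv2.imwrite(f'pics/{n}c.png',cv2.resize(im,None,fx=5,fy=5,interpolation=cv2.INTER_CUBIC))
cv2.imwrite('pics/f.png',np.hstack([cv2.imread('pics/scene0c.png'),cv2.imread('pics/s1c.png')]))
E
```

```text
jaw -0.006 0.04 [365.6 238.5] [(0.936, 0.022), (0.934, 0.0215), (0.932, 0.0225), (0.927, 0.021)]
jaw -0.006 0.05 [365.9 235.9] [(0.916, 0.021), (0.913, 0.0215), (0.911, 0.0205), (0.905, 0.022)]
jaw -0.006 0.06 [366.2 233.2] [(0.956, 0.021), (0.955, 0.0215), (0.949, 0.0205), (0.945, 0.022)]
jaw -0.003 0.04 [366.2 238. ] [(0.92, 0.0205), (0.918, 0.021), (0.916, 0.02), (0.91, 0.0215)]
jaw -0.003 0.05 [366.5 235.3] [(0.935, 0.0215), (0.932, 0.022), (0.928, 0.021), (0.921, 0.0225)]
jaw -0.003 0.06 [366.8 232.6] [(0.962, 0.021), (0.962, 0.0215), (0.954, 0.0205), (0.954, 0.022)]
jaw 0 0.04 [366.9 237.4] [(0.922, 0.0215), (0.918, 0.021), (0.916, 0.022), (0.906, 0.0205)]
jaw 0 0.05 [367.2 234.8] [(0.937, 0.021), (0.935, 0.0215), (0.933, 0.0205), (0.93, 0.022)]
jaw 0 0.06 [367.5 232.1] [(0.974, 0.021), (0.971, 0.0215), (0.969, 0.0205), (0.962, 0.022)]
```

View pics/f.png

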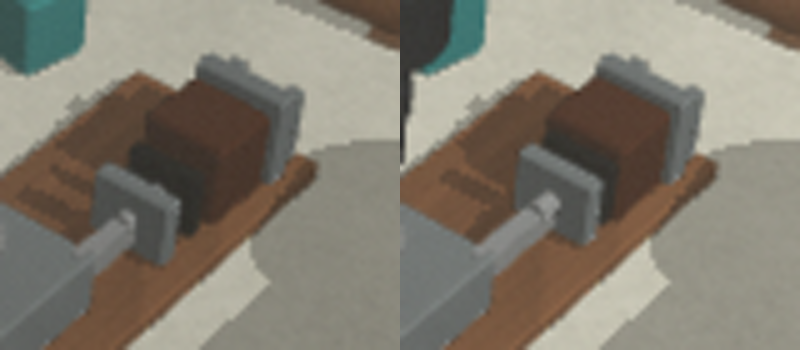

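The image comparison shows the jaw travelled about 21 mm and the pad about 14 mm. That puts the press near 7 mm, and the torque agrees. Handing in.

```bash
python3 -c "
from h import *
print(ctrl.finish_job())"
```

```text
the job is handed in; nothing more can be done
None
```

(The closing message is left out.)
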